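# Seat a circuit board in its holder and set the rail with the knurled wheel

### The job

Load the circuit board in the board holder. First push the board with a fingertip straight back, flat on its runners, until its rear edge is home against the end stop; then roll the knurled wheel with a fingertip until the pointer of the sliding rail stands at the gauge mark, and move clear. Move the rail by its wheel only, do not let it squeeze the board, do not lift anything and leave the other things alone.

Things in the scene. Friction and masses are not known exactly. Their poses are not given: they have to be found in the camera images.
- board_holder: Circuit-board holder, fixed to the bench, 161 x 242 mm, 44 mm high. Origin on the bench under its middle; x to its rear (end stop), y to its wheel end (left), z up. The board lies on two black runners (tops z 14) between a fixed grooved rail (groove wall y -71.5) and a sliding one at +y; rails x -70 to 60, lips z 20 to 26 over 7 mm of the board's edges. Frame front x -70, z 4 to 12.
- end_stop (a point): Middle of the face of the end stop at the holder's rear, x 60, y 0, z 17 mm in the holder's frame: a bar along y, x 60 to 88 mm, top z 20 mm, that the board's rear edge meets.
- board: Blue circuit board, 134 mm along its x, 140 mm along its y, 1.6 mm thick, 0.06 kg, loose. Origin at the centre of its underside, axes near parallel to the holder's. It starts 10 to 26 mm short of the end stop, its front edge overhanging the frame's front, with nothing before it. Home, its origin is at x -7 mm in the holder's frame, its front edge at x -74 mm.
- wheel_top (a point): Top of the knurled steel wheel, x 0, y 133, z 44 mm in the holder's frame. Wheel 40 mm across, 16 mm wide, axis along the holder's y at z 24; round cheeks either side reach z 38. Turns at about 1.5 N at the rim, stays where left. Rolling its top towards the holder's +x (rear) closes the rail 1 mm per 8 mm of rim (2.5 mm per rad); rolling back opens it.
- pointer (a point): Tip of the dark, 12 mm wide arrow-shaped pointer at the rear end of the sliding rail, just over the stop bar, 22 mm above the bench. It starts 6 to 15 mm from the mark on the holder's +y side and moves along the holder's -y as the rail closes.
- gauge_mark (a point): Tip of the pointed dark 16 mm wide clip on the stop bar's rear edge, the gauge mark for this board: x 73, y 79.5, z 22 mm in the holder's frame. With pointer and mark tip to tip the rail leaves the board 3 mm of play in all; the rail can run on 6 mm past the mark and pinches the board beyond 3 mm.
- resin_mount: Cast resin micro-section mount, 30 mm across, 18 mm high, standing right of the holder. Bystander. Origin at the centre of its underside.
- marker: Black marker pen, 135 mm long, 11 mm thick, lying right of the holder along its y. Bystander. Origin at the middle of its underside.
- loupe: Folding pocket loupe, 28 x 44 x 19 mm, lying left of the holder. Bystander. Origin at the centre of its underside.

How it is judged:
On the way, in this order (a step that is already met when the one before it is completed fails the run):
1. the board is home against the end stop (x of board in the frame of board_holder above -0.0095 m and angle between the x axis of board and the x axis of board_holder, either way round below 0.035 rad), for 0.2 s.
2. the pointer stands at the gauge mark (y of pointer in the frame of gauge_mark between -0.0025 and 0.0025 m), for 0.2 s.
At the end, for the whole second after the job is handed in: the pointer is within 2.5 mm of the gauge mark along the rail's travel, and the board lies flat at rest on its runners, square within 0.035 rad, its rear edge within 2.5 mm of the end stop (all of step 1 and all of step 2 and z of board in the frame of board_holder below 0.016 m and linear speed of board below 0.01 m/s); the robot touches nothing.
It fails at once if the board is lifted or tipped up (z of board in the frame of board_holder above 0.022 m or angle between board's own z axis and vertical above 0.15 rad).
It fails at once if the sliding rail squeezes the board (over 8 N) (contact force between sliding_rail and board above 8 N).
It fails at once if the rail is pushed by hand instead of by its wheel (over 3 N) (contact force between any of the fingers, the arm and sliding_rail above 3 N).
It fails at once if another thing is disturbed (moved over 15 mm) (distance of any of resin_mount, marker, loupe from where it was at the start of the episode above 0.015 m).
It also fails if it takes over 54 s, if anything falls off the work surface, if the arm or the gripper's body presses on something with over 40 N, if the wrist force passes 120 N, or if a joint passes its speed limit or range.

### The arm

A 6-joint arm with a two-finger parallel gripper is mounted at the origin on a cart in front of the work surface, level with it; the furniture and walls round the work are solid. World frame = base frame: x ahead of the robot, y to its left, z up, the work surface at z = 0. Lengths are in m, angles in rad, forces in N, time in s.
With the tool pointing down it reaches from about 0.225 to 0.875 m from the base axis. Payload 3.4 kg.
Tool frame: the origin (TCP) lies on the centre line of the jaws, within the pads' length; the fingertips stand 11 mm ahead of it and the grasp point (between the pads) lies 8 mm behind it; z points along the fingers, y is the line along which they close (so a half turn about z gives the same grasp; the last joint's range is limited). The gripper opens to 85 mm and grips with 20 to 120 N. Pads are 22 mm wide; open, the fingers measure 114 mm over their backs; the gripper's body (76 mm by 85 mm) begins 54 mm behind the grasp point. The pads swing forward as they close: fully open they stand 13 mm farther back than shut.
Start: joints at [-1.339, 0.276, 1.505, -0, 1.361, -0.121], TCP at [0.199, -0.54, 0.214] pointing down, gripper open.
Joint ranges: [-2.89, 2.89], [-0.75, 2.08], [0.22, 2.7], [-1.18, 4.32], [0.11, 2.71], [-2.7, 2.7]. Speed limits (rad/s): [2.57, 2.57, 3.14, 3.14, 3.14, 3.14].

### API

Orientations are given as a unit quaternion [w, x, y, z].
In Python, from rig import manip, eyes, job gives the robot as it stands.
- The arm moves only by the tool drive_tool, never from a script. Its argument "rows" is a list of rows, each a list of 3 entries, a list of its own where there are three numbers: the turn, a rotation vector about the world's x, y, z in rad, then the shift along the world's x, y, z in cm, then the finger opening in cm, from 0 to 8.54. A call has 1 to 8 rows; each row shifts and turns the commanded pose from where the row before left it; what a row does not reach is not made up. A row lasts 1/8 s, in which the tool goes at most 62.5 mm and 10.7 degrees, less where a joint would pass 70% of its speed; a pose out of reach is approached as far as the arm can. A call is refused whole if a number of a shift passes 6.25 or a number of a turn 0.188, either way. A call with a gripper value outside its range is refused whole. The fingers move at their own pace and stop on an object; "force" is the grip in N (left out, the last holds). Time passes only in rows, so rows that do not move let the fingers close. It gives the time, the measured TCP pose, the force, the opening and the grip force at its end, in the units of the state.
- manip.get_state(): the state, without advancing time (a new reading comes with each control period).
- eyes.get_image(name): name is "scene" or "top" or "wrist"; returns the picture (384x512x3 uint8, red, green, blue); there is no depth.
- eyes.get_calibration(name): a dict with "camera_matrix" (3x3 intrinsics, pixels), "view" (4x4, takes a point from world to camera coordinates). Camera axes: x right, y up, looking along -z (the intrinsics and any distortion apply to the point x, -y, -z); pixel columns grow to the right and rows downward; lengths in m; the calibration is good to about 2 mm. A picture is of the moment at which its call begins: read the wrist's pose just before it. get_calibration takes no time and is no camera call; for the wrist camera it gives the pose at the moment of the call.
- job.sign_off(): hands the job in; it is judged then, once.
The state is a dict: "clock": time; "qpos": joint angles; "qd": joint speeds; "effort": joint torques, N m; "position": TCP position; "ee_rot": TCP orientation; "contact_force": force on the tool from outside, world axes, zero at the start; "moment": the same for the moment, N m; "width": finger opening in m; "gripper_force": force on a finger pad.
Only numpy, scipy, OpenCV 4.12 (cv2) and the standard library are available. Lean on these libraries where they do the work, as an engineer would, in place of code of your own. Each camera call takes 0.05 s, during which the arm holds its last target. There are 200 camera calls.

## Working session

There is one attempt and no reset: what is moved stays moved. The work goes in short steps, Python scripts to look and compute and a tool call to move; the robot and the scene stay as the last step left them, time stands still between calls to the robot, and variables do not carry over. Pictures are saved under pics/ and viewed, at most 10 in all, crops included, and the job is handed in when it is done.

Besides the shell and the picture viewer there is one more tool, called after "Call:" as name(argument=value, ...), one argument or row to a line, values as JSON. drive_tool: Moves the arm, as the interface text tells. Its arguments: {"type":"object","properties":{"rows":{"type":"array"},"force":{"type":"number"}},"required":["rows"]}

```bash
mkdir -p pics
python3 - <<'E'
from rig import manip, eyes, job
import cv2,numpy as np
np.set_printoptions(precision=4,suppress=True)
for n in("scene","top"):
    cv2.imwrite(f"pics/{n}0.png",cv2.resize(eyes.get_image(n)[:,:,::-1],(800,600),interpolation=cv2.INTER_CUBIC))
    c=eyes.get_calibration(n);print(n,c)
print(manip.get_state())
E
```

```text
scene {'camera_matrix': array([[369.3845,   0.    , 253.0037],
       [  0.    , 369.3845, 192.1796],
       [  0.    ,   0.    ,   1.    ]]), 'view': array([[-0.7957, -0.6055, -0.0124,  0.4044],
       [ 0.2808, -0.387 ,  0.8783, -0.2568],
       [-0.5366,  0.6954,  0.478 , -0.7499],
       [ 0.    ,  0.    ,  0.    ,  1.    ]])}
top {'camera_matrix': array([[473.999 ,   0.    , 256.3337],
       [  0.    , 473.999 , 187.4772],
       [  0.    ,   0.    ,   1.    ]]), 'view': array([[ 0.0212, -0.9997,  0.0125, -0.0659],
       [ 0.9813,  0.0232,  0.1908, -0.5771],
       [-0.1911,  0.0082,  0.9815, -1.158 ],
       [ 0.    ,  0.    ,  0.    ,  1.    ]])}
{'clock': 0.1, 'qpos': array([-1.339 ,  0.2765,  1.506 ,  0.    ,  1.3607, -0.121 ]), 'qd': array([-0.0014, -0.0014, -0.0039, -0.0004, -0.0013,  0.0004]), 'effort': array([  0.0022, -41.7697, -24.6404,  -0.0001,   0.0058,   0.    ]), 'position': array([ 0.1986, -0.5391,  0.2134]), 'ee_rot': array([-0.0008,  0.9845,  0.1755, -0.    ]), 'contact_force': array([ 0.1211, -0.2689, -1.2078]), 'moment': array([0.0112, 0.0058, 0.0305]), 'gripper_force': 0.0, 'width': 0.08527901347409209}
```

View pics/top0.png

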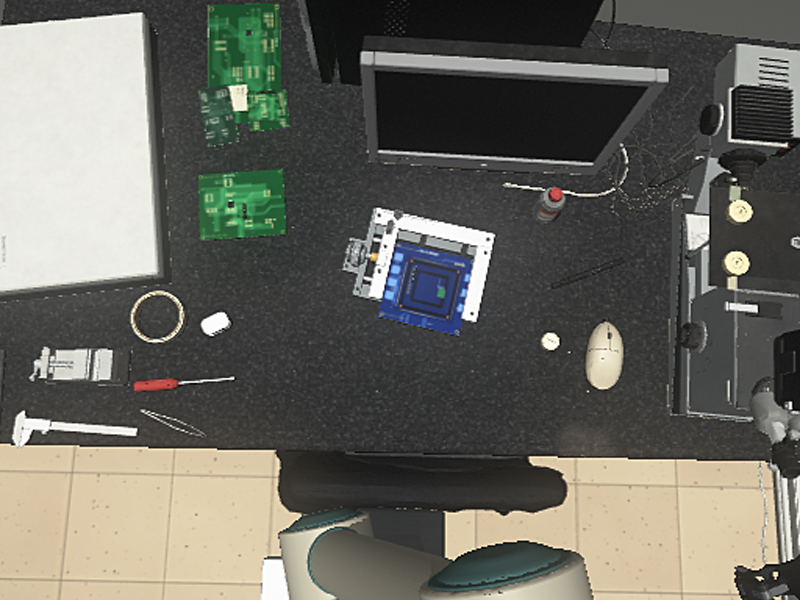

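View pics/scene0.png

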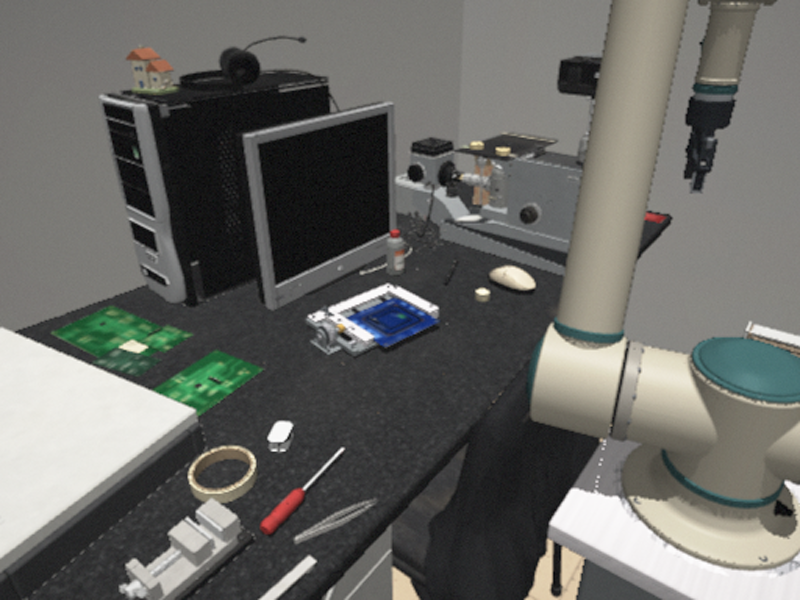

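The top view shows the holder centred near (425,265), with the blue board overhanging its front (330,330 side), the wheel at (357,252) and the rail rear/stop at (395,215). It is yawed about -13°. The loupe is at (215,323), the mount at (550,341) and the pen at (587,275). Next I get rough positions.

```bash
cat > h.py <<'E'
from rig import manip, eyes, job
import cv2,numpy as np
np.set_printoptions(precision=4,suppress=True)
def ray(cal,uv):
    K=cal["camera_matrix"];V=cal["view"];R=V[:3,:3];t=V[:3,3]
    d=np.linalg.inv(K)@[uv[0],uv[1],1]; d=d*[1,-1,-1]
    return -R.T@t, R.T@d
def onz(cal,uv,z):
    o,d=ray(cal,uv); return o+d*(z-o[2])/d[2]
def pix(cal,P):
    p=(cal["view"]@np.r_[P,1])[:3]*[1,-1,-1]; q=cal["camera_matrix"]@p; return q[:2]/q[2]
E
python3 - <<'E'
from h import *
c=eyes.get_calibration("top")
k=.64
for n,uv,z in[("rear right",(495,235),.012),("front right",(477,321),.012),("rear left",(374,208),.012),("wheel",(357,252),.044),("board FL",(378,320),.0156),("board FR",(461,334),.0156),("board RR",(477,258),.0156),("mount",(550,341),.018),("loupe",(215,323),.019),("pen",(587,275),.011),("monitorbase",(380,155),0.03)]:
    print(n,onz(c,(uv[0]*k,uv[1]*k),z))
w=eyes.get_calibration("wrist");s=manip.get_state()
from scipy.spatial.transform import Rotation as Ro
q=s["ee_rot"];T=np.eye(4);T[:3,:3]=Ro.from_quat(np.r_[q[1:],q[0]]).as_matrix();T[:3,3]=s["position"]
print(np.linalg.inv(T)@np.linalg.inv(w["view"]),T,w["camera_matrix"])
E
```

```text
rear right [ 0.6928 -0.2144  0.012 ]
front right [ 0.5417 -0.1835  0.012 ]
rear left [ 0.7362 -0.004   0.012 ]
wheel [0.6487 0.0212 0.044 ]
board FL [ 0.539  -0.0164  0.0156]
board FR [ 0.5185 -0.1562  0.0156]
board RR [ 0.6503 -0.1829  0.0156]
mount [ 0.5097 -0.3053  0.018 ]
loupe [0.5271 0.2557 0.019 ]
pen [ 0.626  -0.3723  0.011 ]
monitorbase [ 0.8267 -0.0123  0.03  ]
[[-0.0008  0.9656  0.2601  0.067 ]
 [ 1.      0.0006  0.001   0.0004]
 [ 0.0008  0.2601 -0.9656 -0.1601]
 [ 0.      0.      0.      1.    ]] [[ 0.9384  0.3456 -0.0004  0.1986]
 [ 0.3456 -0.9384  0.0016 -0.5391]
 [ 0.0002 -0.0016 -1.      0.2134]
 [ 0.      0.      0.      1.    ]] [[338.3978   0.     255.6089]
 [  0.     338.3978 197.6307]
 [  0.       0.       1.    ]]
```

Call:
drive_tool(
  rows=[
    [[0, 0, -0.055], [4, 4.4, 0], 0],
    [[0, 0, -0.055], [4, 4.4, 0], 0],
    [[0, 0, -0.055], [4, 4.4, 0], 0],
    [[0, 0, -0.055], [4, 4.4, 0], 0],
    [[0, 0, -0.055], [4, 4.4, 0], 0],
    [[0, 0, -0.055], [4, 4.4, 0], 0],
    [[0, 0, -0.055], [4, 4.4, 0], 0],
    [[0, 0, -0.055], [4, 4.4, 0], 0],
  ],
)

```text
clock: 1.1
position: [0.5196, -0.186, 0.2139]
ee_rot: [0.0, 0.999, -0.044, -0.0]
contact_force: [0.1, -1.0, 0.1]
width: 0.0001
gripper_force: 0.0
```

Call:
drive_tool(
  rows=[
    [[0, 0, -0.055], [4, 4.4, 0], 0],
    [[0, 0, -0.058], [4, 4.4, 0], 0],
    [[0, 0, 0], [0, 0, 0], 0],
    [[0, 0, 0], [0, 0, 0], 0],
  ],
)

```text
clock: 1.6
position: [0.598, -0.0996, 0.2135]
ee_rot: [0.0, 0.995, -0.099, -0.001]
contact_force: [0.1, -0.5, -1.1]
width: 0.0003
gripper_force: 0.0
```

Run:
```python
from h import *
c=eyes.get_calibration("wrist");im=eyes.get_image("wrist");np.savez("w1.npz",im=im,**c)
cv2.imwrite("pics/w1.png",cv2.resize(im[:,:,::-1],(800,600),interpolation=cv2.INTER_CUBIC))
s=manip.get_state();print(s["position"],s["ee_rot"],s["clock"])
```

```text
[ 0.5977 -0.1003  0.2138] [ 0.0003  0.995  -0.1001 -0.0008] 1.65
```

View pics/w1.png

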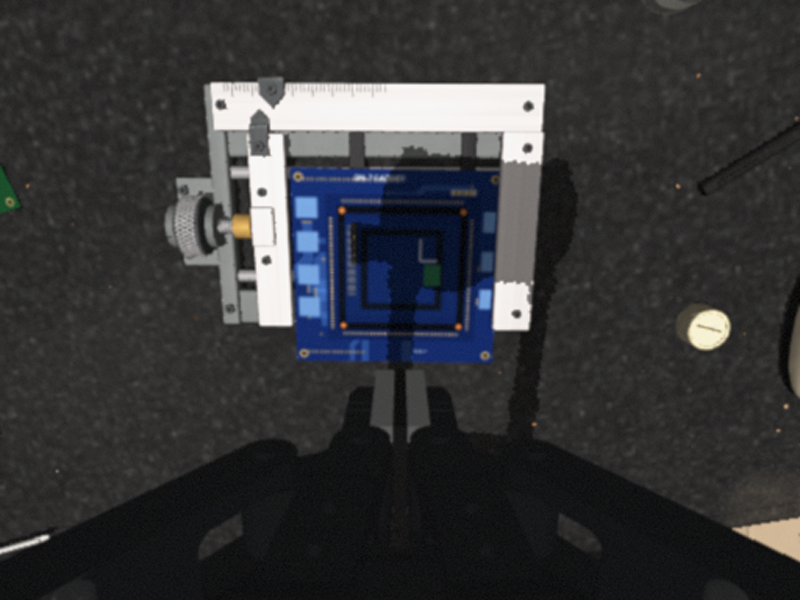

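The wrist view is clear: stop-bar rear edge is the row 84 line from (208,84) to (545,84), mark tip about (272,104), pointer tip about (259,111). The board's rear edge is at row 168, its front edge at row 361, and the wheel is near (187,225).

Run:
```python
from h import *
d=np.load("w1.npz");im=d["im"];k=.64
P=lambda u,v,z:onz(d,(u*k,v*k),z)[:2]
# stop bar rear edge: brightness transition per column
g=im.sum(2).astype(float)
def edgev(c,r0,r1):
    col=g[r0:r1,c-1:c+2].mean(1);return r0+np.argmax(np.abs(np.diff(col)))+.5
rear=np.array([P(c/k,edgev(c,45,64)/k,.020) for c in range(200,340,5)])
face=np.array([P(c/k,edgev(c,74,90)/k,.020) for c in range(190,310,5)])
for n,a in(("rear",rear),("face",face)):
    f=np.polyfit(a[:,1],a[:,0],1);r=a[:,0]-np.polyval(f,a[:,1]);print(n,np.arctan(f[0]),f,r.std(),a.mean(0))
m=P(272,104,.022);p=P(259,111,.022);print("mark",m,"ptr",p,"RR",P(545,84,.020))
hsv=cv2.cvtColor(im,cv2.COLOR_RGB2HSV);b=cv2.inRange(hsv,(100,120,40),(130,255,255))
b=cv2.morphologyEx(b,cv2.MORPH_CLOSE,np.ones((15,15)))
cs=max(cv2.findContours(b,0,2)[0],key=cv2.contourArea);pts=np.array([onz(d,q[0].astype(float),.0156)[:2]*1000 for q in cs],np.float32)
print("board",cv2.minAreaRect(pts),cv2.boundingRect(cs))
print("front corners",P(296,360,.0156),P(493,361,.0156),"rear",P(292,168,.0156),P(503,170,.0156))
for n,uv in(("x","x"),): pass
print("wheel",P(187,225,.044))
```

```text
rear 0.20573610692485916 [0.2087 0.7376] 0.0002635357290898959 [ 0.7098 -0.1336]
face 0.20862641981187313 [0.2117 0.7097] 0.00028159596053739213 [ 0.6866 -0.1089]
mark [ 0.7158 -0.042 ] ptr [ 0.7135 -0.033 ] RR [ 0.6937 -0.2108]
board ((596.7476196289062, -95.54409790039062), (140.94723510742188, 134.7937469482422), 77.87860107421875) (185, 107, 134, 126)
front corners [ 0.546  -0.0126] [ 0.5171 -0.1516] rear [ 0.6762 -0.0433] [ 0.6475 -0.1784]
wheel [0.6551 0.0235]
```

Call:
drive_tool(
  rows=[
    [[0, 0, -0.007], [-4.4, 1.2, 0], 0],
    [[0, 0, 0], [-4.4, 1.2, 0], 0],
    [[0, 0, 0], [0, 0, -4.5], 0],
    [[0, 0, 0], [0, 0, -4.5], 0],
    [[0, 0, 0], [0, 0, -4.5], 0],
    [[0, 0, 0], [0, 0, -4.5], 0],
    [[0, 0, 0], [0, 0, -1.6], 0],
    [[0, 0, 0], [0, 0, 0], 0],
  ],
)

```text
clock: 2.65
position: [0.5087, -0.0766, 0.0173]
ee_rot: [-0.0, 0.995, -0.104, -0.002]
contact_force: [-0.4, 0.3, -0.0]
width: -0.0001
gripper_force: 0.0
```

Run:
```python
from h import *
im=eyes.get_image("wrist");np.savez("w2.npz",im=im,**eyes.get_calibration("wrist"))
cv2.imwrite("pics/w2.png",cv2.resize(im[:,:,::-1],(800,600),interpolation=cv2.INTER_CUBIC))
s=manip.get_state();print(s["position"],s["ee_rot"],s["contact_force"])
```

```text
[ 0.51   -0.0767  0.0183] [ 0.0001  0.9945 -0.1043 -0.0004] [-0.6156  0.1217  0.5679]
```

View pics/w2.png

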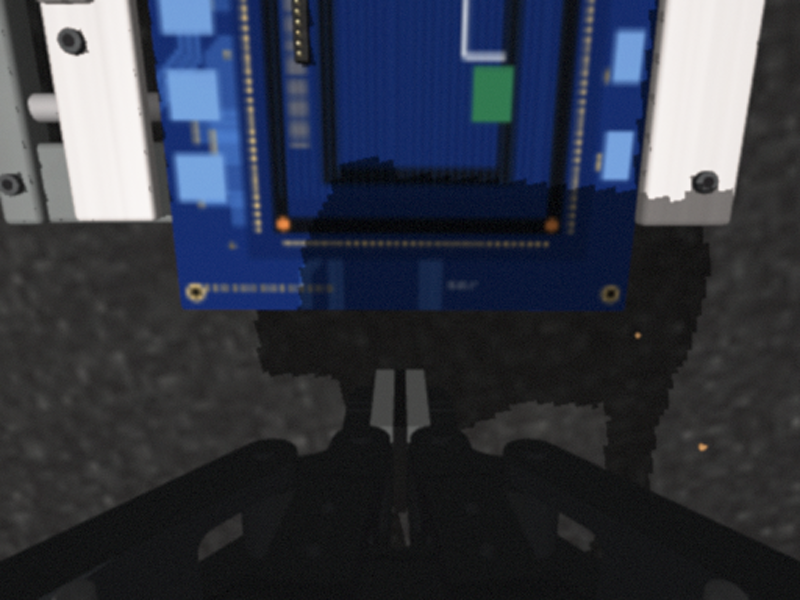

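The closed fingertips (400,370) face the middle of the board's front edge (row 310), with a gap of about 12–18 mm. Next I push slowly.

Call:
drive_tool(
  rows=[
    [[0, 0, 0], [0.59, -0.12, 0], 0],
    [[0, 0, 0], [0.59, -0.12, 0], 0],
    [[0, 0, 0], [0.39, -0.08, 0], 0],
    [[0, 0, 0], [0.39, -0.08, 0], 0],
    [[0, 0, 0], [0.29, -0.06, 0], 0],
    [[0, 0, 0], [0.29, -0.06, 0], 0],
    [[0, 0, 0], [0.29, -0.06, 0], 0],
    [[0, 0, 0], [0, 0, 0], 0],
  ],
)

```text
clock: 3.7
position: [0.5392, -0.0815, 0.0182]
ee_rot: [0.0, 0.995, -0.103, 0.0]
contact_force: [1.1, 0.0, 0.1]
width: -0.0004
gripper_force: 0.0
```

Run:
```python
from h import *
im=eyes.get_image("wrist");np.savez("w3.npz",im=im,**eyes.get_calibration("wrist"))
cv2.imwrite("pics/w3.png",cv2.resize(im[:,:,::-1],(640,480),interpolation=cv2.INTER_CUBIC))
s=manip.get_state();print(s["position"],s["ee_rot"],s["contact_force"])
C=np.array([.626,-.1044]);u=np.array([.9786,-.206]);print((s["position"][:2]-C)@u,(s["position"][:2]-C)@[.206,.9786])
```

```text
[ 0.539  -0.0814  0.0182] [ 0.      0.9946 -0.1034 -0.0001] [ 0.6793 -0.5312  1.052 ]
-0.08989322469079815 0.004569914547407294
```

View pics/w3.png

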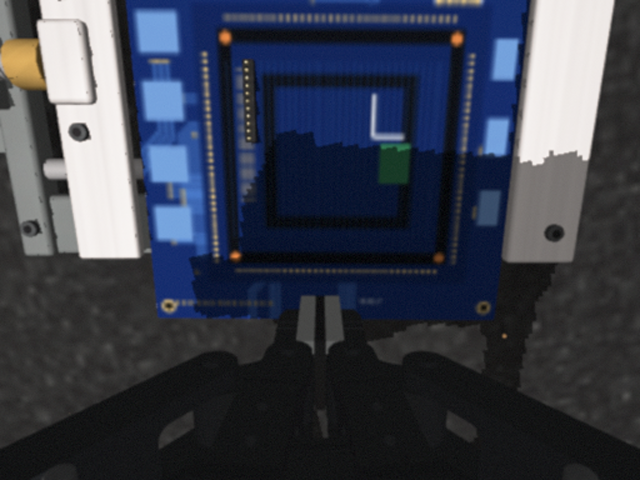

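The grey fingertips (320,296) seem to overlap the board's front edge (row 318), so I check this against the geometry.

Run:
```python
from h import *
C=np.array([.626,-.1044]);u=np.array([.9786,-.206]);v=np.array([.206,.9786])
for n in("w2","w3"):
    d=np.load(n+".npz");f=1.25 if n=="w3" else 800/512
    r=(320 if n=="w3" else 400)/f
    p=np.array([.539,-.0814,.0182]) if n=="w3" else np.array([.51,-.0767,.0183])
    for dx in(-.011,0,.011): 
      for dz in(-.011,.0,.02): print(n,dx,dz,pix(d,p+np.r_[u*dx,dz])*f)
    for uv in ([(158,318),(496,320)] if n=="w3" else [(182,309),(630,310)]):
        q=onz(d,np.array(uv)/f,.0156)[:2]-C;print("edge",q@u,q@v)
    if n=="w3":
      for uv in [(80,258),(140,258),(503,262),(572,264)]:
        q=onz(d,np.array(uv)/f,.026)[:2]-C;print("rail front",q@u,q@v)
```

```text
w2 -0.011 -0.011 [400.9012 396.3545]
w2 -0.011 0.0 [400.9694 410.3517]
w2 -0.011 0.02 [401.1174 440.6939]
w2 0 -0.011 [400.8508 367.0016]
w2 0 0.0 [400.9171 379.4215]
w2 0 0.02 [401.0612 406.426 ]
w2 0.011 -0.011 [400.7988 336.7108]
w2 0.011 0.0 [400.863  347.4408]
w2 0.011 0.02 [401.0028 370.8443]
edge -0.09605868033035861 0.073033027846105
edge -0.09669493654397443 -0.06993003687117655
w3 -0.011 -0.011 [320.6875 317.1769]
w3 -0.011 0.0 [320.7355 328.3746]
w3 -0.011 0.02 [320.8396 352.6507]
w3 0 -0.011 [320.6939 293.681 ]
w3 0 0.0 [320.7431 303.6148]
w3 0 0.02 [320.8502 325.2162]
w3 0.011 -0.011 [320.7006 269.4351]
w3 0.011 0.0 [320.751  278.0151]
w3 0.011 0.02 [320.8612 296.7312]
edge -0.09741126599090595 0.07250637566583801
edge -0.09832720637913583 -0.06861466398549361
rail front -0.0681818829955198 0.09505139501387393
rail front -0.0681866126505929 0.07250127703964651
rail front -0.06978542484955894 -0.06397860247471385
rail front -0.07057867262270058 -0.09005209777001577
```

The board has not moved (edge still at x' -97), yet the TCP is at x' -90, so I look from the side.

Run:
```python
from h import *
im=eyes.get_image("scene");c=eyes.get_calibration("scene")
s=manip.get_state();p=s["position"];print(p,s["contact_force"])
q=pix(c,p).astype(int);print(q)
x0,y0=q[0]-50,q[1]-40
for dz in(-.011,0,.02): print((pix(c,p+[0,0,dz])-[x0,y0])*8)
C=np.array([.626,-.1044]);u=np.array([.9786,-.206]);v=np.array([.206,.9786])
for y in(.0727,-.0673): print("board front",(pix(c,np.r_[C-.0975*u+y*v,.0156])-[x0,y0])*8)
cv2.imwrite("pics/s3.png",cv2.resize(im[y0:y0+72,x0:x0+100,::-1],None,fx=8,fy=8,interpolation=cv2.INTER_CUBIC))
```

```text
[ 0.5388 -0.0814  0.0182] [ 0.3987 -0.0642  0.5571]
[261 211]
[403.2089 352.4658]
[403.1632 327.0864]
[403.0789 280.3076]
board front [273.9741 409.2672]
board front [556.7807 274.1603]
```

View pics/s3.png

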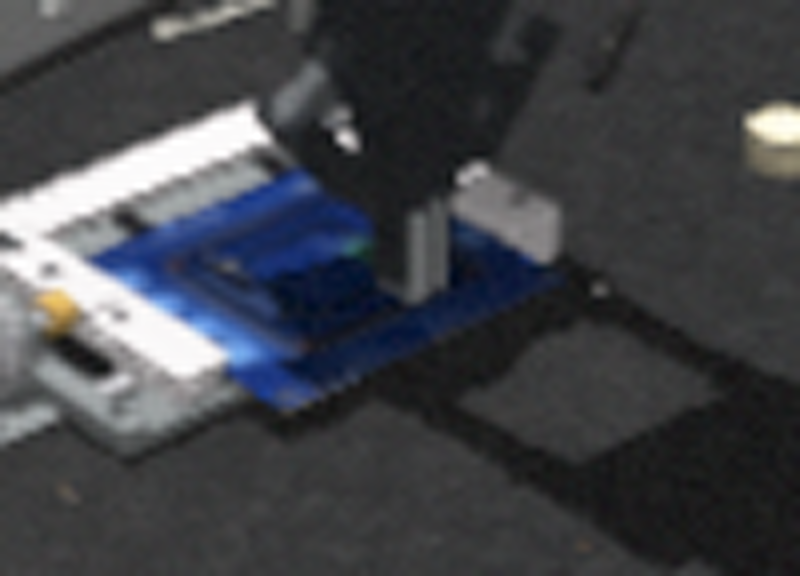

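The side view shows the fingertips (425,300) standing above the board, about 20 mm higher than the stated geometry. I back off and probe the bench for the true tip height.

Call:
drive_tool(
  rows=[
    [[0, 0, 0], [-2.2, 0.46, 0], 0],
    [[0, 0, 0], [-2.2, 0.46, 0], 0],
    [[0, 0, 0], [0, 0, -0.3], 0],
    [[0, 0, 0], [0, 0, -0.3], 0],
    [[0, 0, 0], [0, 0, -0.2], 0],
    [[0, 0, 0], [0, 0, 0], 0],
  ],
)

```text
clock: 4.55
position: [0.4955, -0.0724, 0.0099]
ee_rot: [0.0, 0.995, -0.103, -0.0]
contact_force: [0.1, 0.3, -0.1]
width: 0.0001
gripper_force: 0.0
```

Call:
drive_tool(
  rows=[
    [[0, 0, 0], [0, 0, -0.3], 0],
    [[0, 0, 0], [0, 0, -0.3], 0],
    [[0, 0, 0], [0, 0, 0], 0],
  ],
)

```text
clock: 4.92
position: [0.4947, -0.0722, 0.0039]
ee_rot: [-0.0, 0.995, -0.103, -0.0]
contact_force: [0.1, -0.2, -0.2]
width: -0.0002
gripper_force: 0.0
```

Call:
drive_tool(
  rows=[
    [[0, 0, 0], [0, 0, -0.2], 0],
    [[0, 0, 0], [0, 0, -0.2], 0],
    [[0, 0, 0], [0, 0, 0], 0],
  ],
)

```text
clock: 5.3
position: [0.4949, -0.0722, 0.0001]
ee_rot: [0.0, 0.995, -0.103, -0.0]
contact_force: [0.8, -0.3, -0.3]
width: -0.0
gripper_force: 0.0
```

Run:
```python
from h import *
im=eyes.get_image("scene");c=eyes.get_calibration("scene")
s=manip.get_state();p=s["position"];print(p,s["contact_force"])
q=pix(c,p).astype(int)
x0,y0=q[0]-50,q[1]-40
for dz in(-.011,0,.02): print((pix(c,p+[0,0,dz])-[x0,y0])*8)
cv2.imwrite("pics/s4.png",cv2.resize(im[y0:y0+72,x0:x0+100,::-1],None,fx=8,fy=8,interpolation=cv2.INTER_CUBIC))
```

```text
[ 0.4949 -0.0722  0.0001] [-0.1767  0.7427 -0.2305]
[406.2886 347.6377]
[406.6519 322.2004]
[407.3217 275.3017]
```

View pics/s4.png

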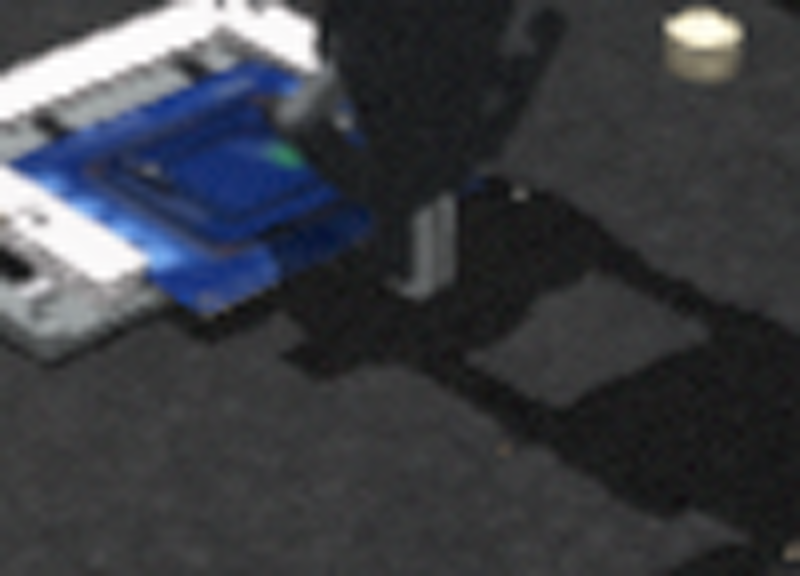

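The tip (420,298) is still clear of the bench at TCP z 0, so I keep probing.

Call:
drive_tool(
  rows=[
    [[0, 0, 0], [0, 0, -0.2], 0],
    [[0, 0, 0], [0, 0, -0.2], 0],
    [[0, 0, 0], [0, 0, -0.2], 0],
    [[0, 0, 0], [0, 0, 0], 0],
  ],
)

```text
clock: 5.85
position: [0.4948, -0.0721, -0.006]
ee_rot: [-0.0, 0.995, -0.103, -0.0]
contact_force: [-0.2, -0.7, -0.6]
width: -0.0
gripper_force: 0.0
```

Call:
drive_tool(
  rows=[
    [[0, 0, 0], [0, 0, -0.2], 0],
    [[0, 0, 0], [0, 0, -0.2], 0],
    [[0, 0, 0], [0, 0, 0], 0],
  ],
)

```text
clock: 6.22
position: [0.4948, -0.0722, -0.01]
ee_rot: [0.0, 0.995, -0.103, -0.0]
contact_force: [0.6, -0.7, -0.5]
width: 0.0
gripper_force: 0.0
```

Call:
drive_tool(
  rows=[
    [[0, 0, 0], [0, 0, -0.2], 0],
    [[0, 0, 0], [0, 0, -0.2], 0],
    [[0, 0, 0], [0, 0, 0], 0],
  ],
)

```text
clock: 6.6
position: [0.4948, -0.0722, -0.014]
ee_rot: [-0.0, 0.995, -0.103, -0.0]
contact_force: [0.5, 0.3, -0.9]
width: -0.0
gripper_force: 0.0
```

Call:
drive_tool(
  rows=[
    [[0, 0, 0], [0, 0, -0.15], 0],
    [[0, 0, 0], [0, 0, -0.15], 0],
    [[0, 0, 0], [0, 0, 0], 0],
  ],
)

```text
clock: 6.98
position: [0.4949, -0.0722, -0.0169]
ee_rot: [0.0, 0.995, -0.103, -0.0]
contact_force: [0.3, 0.8, 0.5]
width: -0.0001
gripper_force: 0.0
```

Call:
drive_tool(
  rows=[
    [[0, 0, 0], [0, 0, -0.15], 0],
    [[0, 0, 0], [0, 0, -0.15], 0],
    [[0, 0, 0], [0, 0, 0], 0],
  ],
)

```text
clock: 7.35
position: [0.495, -0.0722, -0.0171]
ee_rot: [0.0, 0.995, -0.103, 0.0]
contact_force: [-4.9, 0.8, 23.2]
width: 0.0001
gripper_force: 11.8
```

Bench contact occurs at TCP z -0.017, so the tips are 17 mm above the reported TCP z. I set the tip at about 8 mm and push.

Call:
drive_tool(
  rows=[
    [[0, 0, 0], [-0.03, -0.15, 1.1], 0],
    [[0, 0, 0], [0.98, -0.21, 0], 0],
    [[0, 0, 0], [0.78, -0.16, 0], 0],
    [[0, 0, 0], [0.49, -0.1, 0], 0],
    [[0, 0, 0], [0.49, -0.1, 0], 0],
    [[0, 0, 0], [0.39, -0.08, 0], 0],
    [[0, 0, 0], [0.39, -0.08, 0], 0],
    [[0, 0, 0], [0, 0, 0], 0],
  ],
)

```text
clock: 8.35
position: [0.5303, -0.0811, -0.0088]
ee_rot: [0.0, 0.995, -0.103, 0.0]
contact_force: [-0.3, 0.3, -0.1]
width: -0.0004
gripper_force: 0.0
```

Call:
drive_tool(
  rows=[
    [[0, 0, 0], [0.29, -0.06, 0], 0],
    [[0, 0, 0], [0.29, -0.06, 0], 0],
    [[0, 0, 0], [0.29, -0.06, 0], 0],
    [[0, 0, 0], [0, 0, 0], 0],
  ],
)

```text
clock: 8.85
position: [0.5391, -0.0829, -0.0087]
ee_rot: [0.0, 0.995, -0.103, 0.0]
contact_force: [-0.2, 0.6, 0.3]
width: -0.0001
gripper_force: 0.0
```

```bash
cat > brd.py <<'E'
from h import *
C=np.array([.626,-.1044]);u=np.array([.9786,-.206]);v=np.array([.206,.9786])
def H(p): return np.array([(p[:2]-C)@u,(p[:2]-C)@v])
def look(n):
    im=eyes.get_image("wrist");c=eyes.get_calibration("wrist");np.savez(n+".npz",im=im,**c)
    s=manip.get_state();print(s["clock"],"tcp",H(s["position"]),s["position"][2],s["contact_force"]);return im,c
def front(im,c):
    hsv=cv2.cvtColor(im,cv2.COLOR_RGB2HSV);b=cv2.inRange(hsv,(100,100,25),(130,255,255))
    b=cv2.morphologyEx(b,cv2.MORPH_CLOSE,np.ones((9,9)))
    e=[]
    for col in range(0,512,4):
        r=np.where(b[:,col])[0]
        if len(r)>60: e.append(H(onz(c,(col,r.max()+.5),.0156)))
    e=np.array(e);m=np.median(e[:,0]);k=abs(e[:,0]-m)<.003;f=np.polyfit(e[k,1],e[k,0],1)
    print("front x'",m,"slope",f[0],"n",k.sum(),"y range",e[k,1].min(),e[k,1].max())
E
python3 - <<'E'
from brd import *
d=np.load("w2.npz");front(d["im"],d)
im,c=look("w5");front(im,c)
E
```

```text
front x' -0.09657492103768753 slope 0.0048293158979984445 n 72 y range -0.06817190395611673 0.07320083221746437
8.9 tcp [-0.0897  0.0031] -0.00874076550725282 [ 0.5383 -0.2747  0.1131]
front x' -0.07751987542244236 slope 0.011784785694263205 n 82 y range -0.06706377742136183 0.0720653848950858
```

The board moves with the finger (front edge at x' -77.5, square). I make the last few mm in small steps and watch for the stop force.

Call:
drive_tool(
  rows=[
    [[0, 0, 0], [0.15, -0.03, 0], 0],
    [[0, 0, 0], [0.15, -0.03, 0], 0],
    [[0, 0, 0], [0, 0, 0], 0],
  ],
)

```text
clock: 9.28
position: [0.5414, -0.0834, -0.0088]
ee_rot: [0.0, 0.995, -0.103, -0.0]
contact_force: [-0.6, -0.5, 1.2]
width: 0.0004
gripper_force: 0.3
```

Call:
drive_tool(
  rows=[
    [[0, 0, 0], [0.1, -0.02, 0], 0],
    [[0, 0, 0], [0, 0, 0], 0],
  ],
)

```text
clock: 9.52
position: [0.5415, -0.0834, -0.0089]
ee_rot: [-0.0, 0.995, -0.103, -0.001]
contact_force: [-3.7, 0.6, 1.4]
width: -0.0001
gripper_force: 1.5
```

Call:
drive_tool(
  rows=[
    [[0, 0, 0], [0.1, -0.02, 0], 0],
    [[0, 0, 0], [0, 0, 0], 0],
  ],
)

```text
clock: 9.78
position: [0.5416, -0.0834, -0.009]
ee_rot: [-0.0, 0.995, -0.103, -0.002]
contact_force: [-5.2, 0.2, 4.3]
width: -0.0001
gripper_force: 2.7
```

Force rose and the TCP stopped: the board is home. I back off, rise and move over the wheel.

Call:
drive_tool(
  rows=[
    [[0, 0, 0], [-1.2, 0.25, 0], 0],
    [[0, 0, 0], [-1.2, 0.25, 0], 0],
    [[0, 0, 0], [0, 0, 4.6], 0],
    [[0, 0, 0], [0, 0, 4.6], 0],
    [[0, 0, 0], [0, 0, 0], 0],
  ],
)

```text
clock: 10.4
position: [0.5225, -0.0795, 0.087]
ee_rot: [0.001, 0.995, -0.103, 0.005]
contact_force: [0.3, -0.5, -0.9]
width: 0.0003
gripper_force: 0.0
```

Run:
```python
from brd import *
print(manip.get_state()["position"])
im,c=look("w6");front(im,c)
```

```text
[ 0.5225 -0.0795  0.087 ]
10.45 tcp [-0.1083  0.0031] 0.08496740208419942 [-0.6852 -1.1821 -0.7963]
front x' -0.07726572958674774 slope 0.011669855652286093 n 51 y range -0.06495749839820049 0.07162623491126507
```

Call:
drive_tool(
  rows=[
    [[0, 0, 0], [4.1, 3.5, 0], 0],
    [[0, 0, 0], [4.1, 3.5, 0], 0],
    [[0, 0, 0], [4.0, 3.6, 0], 0],
    [[0, 0, 0], [0, 0, 0], 0],
    [[0, 0, 0], [0, 0, 0], 0],
  ],
)

```text
clock: 11.08
position: [0.6398, 0.0272, 0.0814]
ee_rot: [0.0, 0.995, -0.103, -0.002]
contact_force: [-0.4, 0.3, 1.5]
width: -0.0001
gripper_force: 0.0
```

Run:
```python
from brd import *
im,c=look("w7")
f=800/512;C0=C
for n,P,z in(("wheel",(0,.133),.044),("mark",(.073,.0795),.022),("face0",(.06,0),.02),("home rear edge y.06",(.06,.06),.0156)):
    print(n,pix(c,np.r_[C+P[0]*u+P[1]*v,z])*f)
cv2.imwrite("pics/w7.png",cv2.resize(im[:,:,::-1],(800,600),interpolation=cv2.INTER_CUBIC))
```

```text
11.125 tcp [-0.0137  0.1311] 0.08181815755079291 [ 0.0261 -0.5292 -0.3908]
wheel [395.8138 308.4681]
mark [532.4564 113.5842]
face0 [727.1881 148.3011]
home rear edge y.06 [574.2031 148.7132]
```

View pics/w7.png

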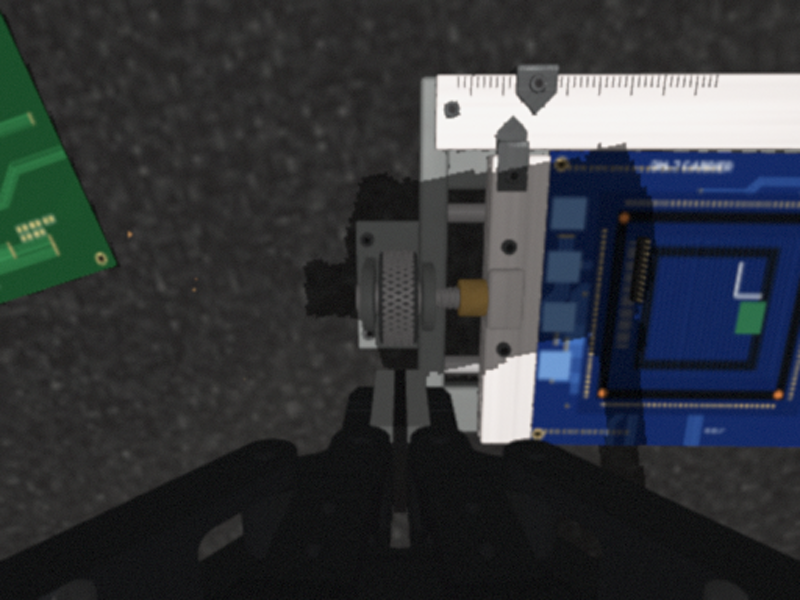

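The board's rear edge sits against the stop (row 150). The wheel (397,298) is in line with the fingers (col 400), mark tip (534,114), pointer tip (513,118). I lower onto the wheel top.

Call:
drive_tool(
  rows=[
    [[0, 0, 0], [0.49, -0.1, -2.6], 0],
    [[0, 0, 0], [0, 0, -2.6], 0],
    [[0, 0, 0], [0, 0, 0], 0],
    [[0, 0, 0], [0, 0, -0.15], 0],
    [[0, 0, 0], [0, 0, 0], 0],
  ],
)

```text
clock: 11.75
position: [0.647, 0.0258, 0.031]
ee_rot: [0.0, 0.995, -0.104, 0.001]
contact_force: [-1.2, 0.4, -0.4]
width: -0.0002
gripper_force: 0.0
```

Call:
drive_tool(
  rows=[
    [[0, 0, 0], [0, 0, -0.1], 0],
    [[0, 0, 0], [0, 0, 0], 0],
  ],
)

```text
clock: 12.0
position: [0.6466, 0.0262, 0.0292]
ee_rot: [0.0, 0.995, -0.103, 0.0]
contact_force: [0.6, 0.1, -0.2]
width: -0.0
gripper_force: 0.0
```

Call:
drive_tool(
  rows=[
    [[0, 0, 0], [0, 0, -0.15], 0],
    [[0, 0, 0], [0, 0, -0.1], 0],
    [[0, 0, 0], [0, 0, 0], 0],
  ],
)

```text
clock: 12.38
position: [0.6466, 0.0262, 0.0269]
ee_rot: [0.0, 0.995, -0.103, 0.0]
contact_force: [-0.5, 0.4, 5.4]
width: 0.0002
gripper_force: 2.3
```

Contact at 5.4 N. First stroke: 16 mm towards the rear.

Call:
drive_tool(
  rows=[
    [[0, 0, 0], [0.39, -0.08, -0.03], 0],
    [[0, 0, 0], [0.39, -0.08, 0], 0],
    [[0, 0, 0], [0.39, -0.08, 0], 0],
    [[0, 0, 0], [0.39, -0.08, 0], 0],
    [[0, 0, 0], [0, 0, 0], 0],
  ],
)

```text
clock: 13.0
position: [0.6629, 0.0229, 0.0264]
ee_rot: [0.0, 0.995, -0.103, 0.001]
contact_force: [-0.6, -0.2, 5.5]
width: -0.0
gripper_force: 2.3
```

```bash
cat > ptr.py <<'E'
from brd import *
def gap(im,c):
    # warp the stop bar top (z 22mm) to holder axes, 0.2 mm/px, x' 50..95 y' 110..60
    A=[(.095,.12),(.095,.05),(.045,.05),(.045,.12)]
    src=np.float32([pix(c,np.r_[C+a*u+b*v,.022]) for a,b in A]);dst=np.float32([(0,0),(350,0),(350,250),(0,250)])
    return cv2.warpPerspective(im,cv2.getPerspectiveTransform(src,dst),(350,250),flags=cv2.INTER_CUBIC)
def mid(w,x):  # y' centres of dark runs on row of x'
    g=w[int((.095-x)*5000)-2:int((.095-x)*5000)+3].mean((0,2));d=(g<g.max()*.6).astype(int)
    e=np.diff(np.r_[0,d,0]);s=np.where(e==1)[0];t=np.where(e==-1)[0]
    return [(round(120-(a+b)/2*.2,1),round((b-a)*.2,1)) for a,b in zip(s,t) if b-a>8]
def report(n):
    im,c=look(n);w=gap(im,c);cv2.imwrite("pics/g_"+n+".png",cv2.resize(w[:,:,::-1],None,fx=2,fy=2))
    for x in(.082,.079,.076,.070,.067,.064): print(x,mid(w,x))
E
python3 - <<'E'
from ptr import *
d=np.load("w7.npz");w=gap(d["im"],d)
for x in(.082,.079,.076,.070,.067,.064): print(x,mid(w,x))
report("w8")
E
```

```text
0.082 [(np.float64(78.7), np.float64(15.8))]
0.079 [(np.float64(79.0), np.float64(12.4))]
0.076 [(np.float64(111.4), np.float64(5.6)), (np.float64(78.6), np.float64(6.8))]
0.07 [(np.float64(87.1), np.float64(4.6))]
0.067 [(np.float64(87.2), np.float64(10.4))]
0.064 [(np.float64(87.4), np.float64(12.0))]
13.05 tcp [0.0099 0.1321] 0.026374338675717875 [-0.4573  0.7005  4.192 ]
0.082 [(np.float64(79.5), np.float64(15.4))]
0.079 [(np.float64(79.7), np.float64(11.8))]
0.076 [(np.float64(112.1), np.float64(5.0)), (np.float64(79.6), np.float64(5.6))]
0.07 [(np.float64(85.8), np.float64(6.0))]
0.067 [(np.float64(85.8), np.float64(11.2))]
0.064 [(np.float64(85.7), np.float64(11.8))]
```

Works: the gap went from 8.4 to 6.1 mm. Two more strokes.

Call:
drive_tool(
  rows=[
    [[0, 0, 0], [0, 0, 1], 0],
    [[0, 0, 0], [-1.57, 0.33, 0], 0],
    [[0, 0, 0], [0, 0, -1.0], 0],
    [[0, 0, 0], [0, 0, 0], 0],
    [[0, 0, 0], [0.39, -0.08, 0], 0],
    [[0, 0, 0], [0.39, -0.08, 0], 0],
    [[0, 0, 0], [0.39, -0.08, 0], 0],
    [[0, 0, 0], [0.39, -0.08, 0], 0],
  ],
)

```text
clock: 14.05
position: [0.6628, 0.0231, 0.0265]
ee_rot: [-0.0, 0.995, -0.103, 0.0]
contact_force: [-0.1, 0.3, 4.4]
width: -0.0
gripper_force: 2.0
```

Call:
drive_tool(
  rows=[
    [[0, 0, 0], [0, 0, 0], 0],
    [[0, 0, 0], [0, 0, 1], 0],
    [[0, 0, 0], [-1.57, 0.33, 0], 0],
    [[0, 0, 0], [0, 0, -1.0], 0],
    [[0, 0, 0], [0, 0, 0], 0],
    [[0, 0, 0], [0.39, -0.08, 0], 0],
    [[0, 0, 0], [0.39, -0.08, 0], 0],
    [[0, 0, 0], [0, 0, 0], 0],
  ],
)

```text
clock: 15.05
position: [0.6557, 0.0246, 0.0268]
ee_rot: [0.0, 0.995, -0.103, 0.001]
contact_force: [-0.4, -0.5, 7.3]
width: 0.0
gripper_force: 3.9
```

Call:
drive_tool(
  rows=[
    [[0, 0, 0], [0.39, -0.08, 0], 0],
    [[0, 0, 0], [0.39, -0.08, 0], 0],
    [[0, 0, 0], [0, 0, 0], 0],
  ],
)

```text
clock: 15.42
position: [0.6634, 0.0229, 0.0263]
ee_rot: [0.0, 0.995, -0.103, 0.001]
contact_force: [0.3, -0.2, 4.9]
width: -0.0003
gripper_force: 2.7
```

```bash
python3 -c "
from ptr import *
report('w9')"
```

```text
15.475 tcp [0.0104 0.1323] 0.026285066380835644 [0.4158 0.1794 5.5964]
0.082 [(np.float64(79.4), np.float64(15.6))]
0.079 [(np.float64(79.6), np.float64(12.0))]
0.076 [(np.float64(112.0), np.float64(5.2)), (np.float64(79.4), np.float64(6.0))]
0.07 [(np.float64(81.2), np.float64(6.4))]
0.067 [(np.float64(81.3), np.float64(11.0))]
0.064 [(np.float64(81.2), np.float64(12.0))]
```

The gap is 1.7 mm. A final stroke of 13 mm.

Call:
drive_tool(
  rows=[
    [[0, 0, 0], [0, 0, 1], 0],
    [[0, 0, 0], [-1.57, 0.33, 0], 0],
    [[0, 0, 0], [0, 0, -1.0], 0],
    [[0, 0, 0], [0, 0, 0], 0],
    [[0, 0, 0], [0.39, -0.08, 0], 0],
    [[0, 0, 0], [0.39, -0.08, 0], 0],
    [[0, 0, 0], [0.39, -0.08, 0], 0],
    [[0, 0, 0], [0.1, -0.02, 0], 0],
  ],
)

```text
clock: 16.48
position: [0.6602, 0.0237, 0.0267]
ee_rot: [0.0, 0.995, -0.103, 0.001]
contact_force: [-0.9, -0.0, 7.9]
width: -0.0001
gripper_force: 3.9
```

Call:
drive_tool(
  rows=[
    [[0, 0, 0], [0, 0, 0], 0],
    [[0, 0, 0], [0, 0, 2.5], 0],
    [[0, 0, 0], [0, 0, 5], 0],
    [[0, 0, 0], [0, 0, 0], 0],
    [[0, 0, 0], [0, 0, 0], 0],
  ],
)

```text
clock: 17.1
position: [0.6587, 0.0238, 0.1]
ee_rot: [0.0, 0.995, -0.103, -0.0]
contact_force: [0.3, -0.4, -0.4]
width: 0.0003
gripper_force: 0.0
```

```bash
python3 -c "
from ptr import *
report('w10')
im=np.load('w10.npz')['im'];cv2.imwrite('pics/w10.png',cv2.resize(im[:,:,::-1],(800,600),interpolation=cv2.INTER_CUBIC))"
```

```text
17.15 tcp [0.005  0.1321] 0.09932457923084986 [ 0.2325  0.1367 -0.6476]
0.082 [(np.float64(79.6), np.float64(15.2))]
0.079 [(np.float64(79.7), np.float64(13.0)), (np.float64(51.1), np.float64(2.2))]
0.076 [(np.float64(111.8), np.float64(4.0)), (np.float64(79.6), np.float64(7.6)), (np.float64(52.5), np.float64(5.0))]
0.07 [(np.float64(90.5), np.float64(3.0)), (np.float64(66.4), np.float64(32.8))]
0.067 [(np.float64(118.7), np.float64(2.6)), (np.float64(78.5), np.float64(57.0))]
0.064 [(np.float64(79.4), np.float64(11.6))]
```

View pics/w10.png

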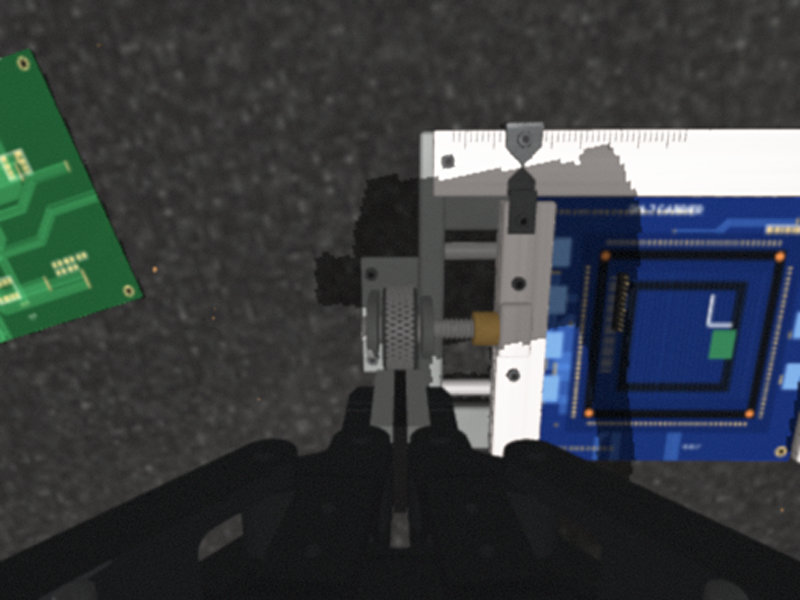

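The pointer (522,165) and mark (524,163) stand tip to tip, 79.4 against 79.6 mm. The board is against the stop (row 196) and the hand is clear.

```bash
python3 -c "
from rig import job
print(job.sign_off())"
```

```text
the job is handed in; nothing more can be done
None
```

The job is handed in: the board is home against the end stop, the pointer measured about 0.2 mm from the gauge mark, and the arm is clear; sign-off returned no verdict.

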